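Clear the cooling tile and move the quench pot onto it

ROBOT

A 6-joint arm with a two-finger parallel gripper is mounted at the origin on the work surface. World frame = base frame: x ahead of the robot, y to its left, z up, the work surface at z = 0. Lengths are in m, angles in rad, forces in N, time in s.
With the tool pointing down it reaches from about 0.35 to 0.975 m from the base axis. Payload 4.9 kg.
Tool frame: the origin (TCP) lies at the very end of the fingers, on their centre line; the grasp point (between the pads) lies 19 mm behind it; z points along the fingers, y is the line along which they close (so a half turn about z gives the same grasp; the last joint's range is limited). The gripper opens to 85 mm and grips with 20 to 120 N. Pads are 22 mm wide; open, the fingers measure 114 mm over their backs; the gripper's body (76 mm by 85 mm) begins 54 mm behind the grasp point. The pads swing forward as they close: fully open they stand 13 mm farther back than shut.
Start: joints at [1.204, 0.053, 1.613, -0, 1.476, -0.119], TCP at [0.153, 0.606, 0.231] pointing down, gripper open.
Joint ranges: [-3.01, 3.01], [-1.01, 2.22], [0.06, 2.58], [-1.02, 4.17], [0.09, 2.62], [-3.14, 3.14]. Speed limits (rad/s): [2.57, 2.57, 3.14, 3.14, 3.14, 3.14].

INTERFACE

Orientations are given as a unit quaternion [w, x, y, z].
In Python, from plant import manip gives the robot as it stands.
- The arm moves only by the shell command python3 -m pendant 'ROWS'. ROWS is JSON, a list of rows, each a list of 3 entries, a list of its own where there are three numbers: the opening, from 0 (shut) to 1 (fully open), then the shift along the tool's x, y, z in units of 12 cm (1.0 is 12 cm), then the turn about the tool's z in units of pi rad (1.0 is pi rad). In form: [[gripper, [dx, dy, dz], roll], ...]. A call has 1 to 10 rows; each row is the pose to reach, as a shift and turn from the pose commanded when the call began, along the tool's axes at that moment, turning the shorter way round; what a row does not reach only later rows make up. A row lasts 1/10 s, in which the tool goes at most 50 mm and 8.59 degrees, less where a joint would pass 70% of its speed; a pose out of reach is approached as far as the arm can. A call with a number of a shift or a turn outside -1 to 1 is refused whole. A call with a gripper value outside its range is refused whole. The fingers move at their own pace and stop on an object; the grip force is fixed at half the most. Time passes only in rows, so rows that repeat a pose let the fingers close. It gives the time, the measured TCP pose, the force, the opening and the grip force at its end, in the units of the state.
- manip.state(): the state, without advancing time (a new reading comes with each control period).
- manip.grab_frame(name): name is "scene" or "top" or "wrist"; returns a dict with "img" (400x640x3 uint8, red, green, blue), "fx", "fy", "cx", "cy" (pixels), "eye" and "rotation" of the camera in the world; the wrist camera has in their place "tool_from_camera" (4x4, takes a point from camera to tool coordinates, whose origin is the TCP and whose axes are the flange's). Camera axes: x right, y down, z forward; pixel columns grow to the right and rows downward; lengths in m; the calibration is good to about 2 mm. The wrist camera is an equidistant fisheye: a pixel r from the principal point sees the ray r / f radians off the axis. A picture is of the moment at which its call begins: read the wrist's pose just before it. There is no depth.
- manip.job_done(): hands the job in; it is judged then, once.
The state is a dict: "time": time; "joint_pos": joint angles; "joint_vel": joint speeds; "joint_efforts": joint torques, N m; "tool_pos": TCP position; "tool_rot": TCP orientation; "contact_force": force on the tool from outside, world axes, zero at the start; "ft_torque": the same for the moment, N m; "gripper_width": opening from 0.0 (shut) to 1.0 (fully open); "grasp_force": force on a finger pad.
Only numpy, scipy, OpenCV 4.12 (cv2) and the standard library are available. Lean on these libraries where they do the work, as an engineer would, in place of code of your own. Each camera call takes 0.05 s, during which the arm holds its last target. There are 200 camera calls.

TASK

At the glass-bead bench, first clear the cooling tile: take the graphite paddle off it and lay it flat inside the tool tray. Then lift the quench pot by its handle off the tripod stand, keep it upright, and set it down gently in the middle of the bare tile, turned so that its spout is over the middle of the drip dish. Do not bump the torch and leave the other things on the bench where they are.

Things in the scene. Friction and masses are not known exactly. Their poses are not given: they have to be found in the camera images.
- pot: Loose steel quench pot, about 0.42 kg, open on top, 90 mm in diameter, 75 mm high, with a fixed bail handle over its mouth. It starts on the stand. Origin: centre of its underside; z up. Spout and handle both lie along its x axis, the spout on the +x side: it leaves the wall 33 mm above the underside and reaches 83 mm from the axis at most.
- pot_grip (a point): Centre of the pot's wooden handle bar, 125 mm above the pot's underside; axes as the pot's. The bar is 64 mm long (x), 16 mm wide (y), 16 mm high, on two steel wires at x = +-44 mm, with 40 mm of free space under it.
- spout_tip (a point): Tip of the pot's spout: 76 mm along the pot's +x from its axis, 76 mm above its underside.
- stand: Fixed dark steel tripod, feet within 67 mm of its axis. Origin: on the bench under its centre. Round platform 112 mm across, top 70 mm above the bench; three upright pins round the pot's foot (8 mm thick, 52.5 mm from the axis, about 3 mm play) rise 18 mm above it, so the pot must first be lifted straight up.
- tile: Fixed square terracotta cooling tile, 110 x 110 x 12 mm. Origin: on the bench under its centre (its top is 12 mm higher). Its +x axis points to the drip dish, a low open aluminium dish of 42 x 64 mm, 10 mm high, standing against the +x edge.
- dish (a point): Middle of the drip dish, at its rim height (10 mm above the bench): 76 mm along the tile's +x from the tile's centre.
- paddle: Loose graphite paddle, 0.11 kg, lying on the tile: dark blade 56 mm (x) by 40 mm (y) by 14 mm thick, with a wooden handle 13 mm wide and high that runs 101 mm out from the origin along -x (1 to 14 mm above the underside). Origin: centre of the blade's underside; it can be gripped across the blade's 40 mm width near the origin.
- tray: Fixed open aluminium tool tray, outside 200 mm (x) by 135 mm (y), walls 4 mm thick and 18 mm high. Origin: on the bench under its centre; the floor is 4 mm thick.
- rod_jar: Bystander, loose: glass jar 76 mm in diameter, 100 mm high, with steel bead rods standing up to 228 mm above the bench, all within 42 mm of its axis. Origin: centre of its underside.
- cup: Bystander, loose: clear plastic cup 76 mm in diameter, 85 mm high. Origin: centre of its underside.
- frit: Bystander, loose: small amber jar with a steel cap, 60 mm in diameter, 75 mm high. Origin: centre of its underside.
- torch: Bystander, fixed: bench torch, round foot 80 mm in diameter, a stem and a slanting brass head, up to 172 mm high, all within 42 mm of its axis. Origin: centre of its foot's underside.

How it is judged:
On the way, in this order (a step that is already met when the one before it is completed fails the run):
1. the paddle lies flat in the tray, let go, while the pot is still on the stand (x of paddle in the frame of tray between -0.097 and 0.097 m and y of paddle in the frame of tray between -0.064 and 0.064 m and z of paddle in the frame of tray below 0.01 m and angle between paddle's own z axis and vertical below 0.1 rad and contact force between the fingers and paddle below 0.1 N and distance between pot and stand below 0.08 m), for 0.2 s.
2. the pot is lifted clear of the stand's pins, more than 25 mm above the platform (z of pot in the frame of stand above 0.095 m and contact force between pot and stand below 0.1 N and contact force between the fingers and pot above 0.5 N), for 0.2 s.
At the end, for the whole second after the job is handed in: The pot stands upright and still on the tile's top, its axis within 18 mm of the tile's centre and its spout tip within 20 mm (seen from above) of the middle of the drip dish; the paddle lies flat and still on the floor of the tray, let go (horizontal distance between pot and tile below 0.018 m and horizontal distance between spout_tip and dish below 0.02 m and z of pot in the frame of tile between 0.008 and 0.016 m and angle between pot's own z axis and vertical below 0.06 rad and linear speed of each of pot, paddle below 0.02 m/s and x of paddle in the frame of tray between -0.097 and 0.097 m and y of paddle in the frame of tray between -0.064 and 0.064 m and z of paddle in the frame of tray below 0.01 m and angle between paddle's own z axis and vertical below 0.1 rad and contact force between the fingers and paddle below 0.1 N); the robot touches nothing.
It fails at once if the pot is tipped more than 0.4 rad (angle between pot's own z axis and vertical above 0.4 rad).
It fails at once if the pot is dropped: it moves faster than 0.4 m/s with no finger on it (linear speed of pot above 0.4 m/s and contact force between the fingers and pot below 0.1 N).
It fails at once if the torch is bumped with more than 5 N (contact force between torch and anything else above 5 N).
It fails at once if the jar of bead rods, the cup or the amber jar is moved more than 25 mm (distance of any of rod_jar, cup, frit from where it was at the start of the episode above 0.025 m).
It also fails if it takes over 69 s, if anything falls off the work surface, if the arm or the gripper's body presses on something with over 40 N, if the wrist force passes 120 N, or if a joint passes its speed limit or range.

## Working session

There is one attempt and no reset: what is moved stays moved. The work goes in short steps, Python scripts to look and compute and a shell command to move; the robot and the scene stay as the last step left them, time stands still between calls to the robot, and variables do not carry over. Pictures are saved under pics/ and viewed, at most 10 in all, crops included, and the job is handed in when it is done.

```bash
mkdir -p pics; python3 - <<'E'
from plant import manip
import cv2,numpy as np,pickle
d={}
print(manip.state())
for n in("top","scene"):
    f=manip.grab_frame(n);d[n]=f
    cv2.imwrite(f"pics/{n}0.png",f["img"][:,:,::-1])
    print(n,{k:np.round(v,4).tolist() for k,v in f.items() if k!="img"})
pickle.dump(d,open("f0.pkl","wb"))
E
```

```text
{'time': 0.0, 'joint_pos': array([ 1.20397516e+00,  5.33553240e-02,  1.61429465e+00,  3.54924661e-06,
        1.47600755e+00, -1.19019223e-01]), 'joint_vel': array([-4.66960043e-04, -8.21937107e-04,  3.07256558e-05,  1.74134753e-04,
       -3.72540950e-04, -5.14259370e-05]), 'joint_efforts': array([ 3.70554540e-05, -3.93698466e+01, -3.70163906e+01, -2.08922388e-04,
        7.23955629e-03,  3.35818413e-05]), 'tool_pos': array([0.15308044, 0.60531822, 0.23006358]), 'tool_rot': array([-2.50055130e-04,  1.23584306e-01,  9.92333539e-01, -1.00169973e-03]), 'contact_force': array([-0.49194643, -0.03466862, -0.11159992]), 'ft_torque': array([-0.00293065, -0.01234316,  0.02698833]), 'grasp_force': 0.0, 'gripper_width': 1.000915341491342}
top {'fx': 382.7309, 'fy': 382.7309, 'cx': 315.9302, 'cy': 198.5509, 'eye': [0.3825, -0.0377, 1.2792], 'rotation': [-0.0559, 0.7138, -0.6964, 0.049]}
scene {'fx': 398.4869, 'fy': 398.4869, 'cx': 321.769, 'cy': 193.4141, 'eye': [1.1578, -0.0015, 1.1543], 'rotation': [-0.1829, 0.6462, 0.7149, -0.1944]}
```

View pics/top0.png

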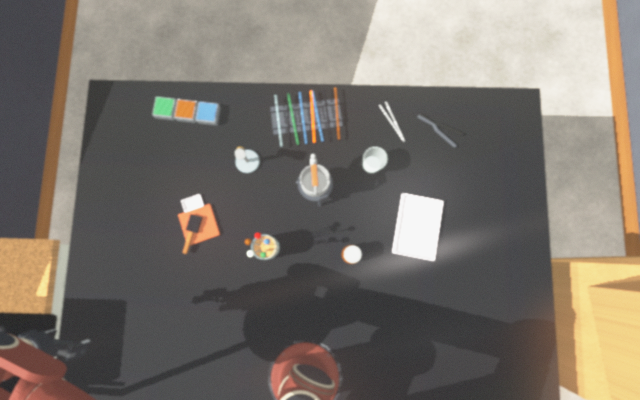

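View pics/scene0.png

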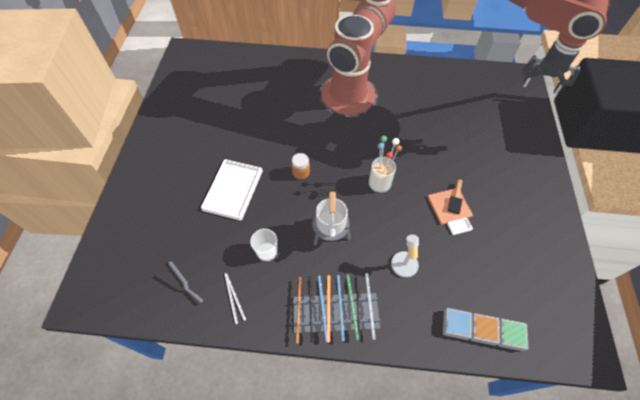

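The top view shows the tile with the paddle at (197,225), the dish at (192,203), the pot at (314,180), the tray at (418,226), the torch at (246,160), the rod jar at (264,247), the cup at (375,160) and the frit jar at (352,254). I'll zoom in and measure.

```bash
cat > h.py <<'E'
import numpy as np,cv2
from scipy.spatial.transform import Rotation as R
def rot(q): return R.from_quat(np.roll(q,-1))
def ray(f,uv):
    u=np.atleast_2d(np.asarray(uv,float))
    d=np.c_[(u[:,0]-f["cx"])/f["fx"],(u[:,1]-f["cy"])/f["fy"],np.ones(len(u))]
    q=np.asarray(f["rotation"]); r=rot(q) if q.size==4 else R.from_matrix(q)
    return np.asarray(f["eye"]),r.apply(d)
def plane(f,uv,z):
    e,d=ray(f,uv); return e+d*((z-e[2])/d[:,2])[:,None]
def tri(f,a,g,b):
    e1,d1=ray(f,a);e2,d2=ray(g,b);A=np.zeros((3,3));B=np.zeros(3)
    for e,d in((e1,d1[0]),(e2,d2[0])):
        d=d/np.linalg.norm(d);P=np.eye(3)-np.outer(d,d);A+=P;B+=P@e
    return np.linalg.solve(A,B)
def blobs(m,roi,n=1):
    x0,y0,x1,y1=roi;k=np.zeros(m.shape,np.uint8);k[y0:y1,x0:x1]=m[y0:y1,x0:x1]
    c,_=cv2.findContours(k,cv2.RETR_EXTERNAL,cv2.CHAIN_APPROX_NONE)
    return sorted(c,key=cv2.contourArea)[::-1][:n]
E
python3 - <<'E'
from h import *;import pickle
d=pickle.load(open("f0.pkl","rb"))
def crop(n,x,y,w,h,W,H): return cv2.resize(d[n]["img"][y:y+h,x:x+w,::-1],(W,H),interpolation=cv2.INTER_CUBIC)
a=np.hstack([crop("top",170,190,56,70,240,300),crop("top",290,145,56,70,240,300),crop("top",385,185,75,70,320,300)])
b=np.hstack([crop("scene",420,172,56,70,240,300),crop("scene",304,180,56,70,240,300),crop("scene",195,155,75,70,320,300)])
cv2.imwrite("pics/z.png",np.vstack([a,b]))
for n,rt,rp,ra in(("top",(170,190,226,258),(290,145,346,215),(385,185,460,265)),("scene",(420,172,480,242),(304,180,360,250),(195,150,270,225))):
    im=d[n]["img"];h=cv2.cvtColor(im,cv2.COLOR_RGB2HSV);f=d[n]
    o=((h[...,1]>90)&(h[...,2]>90)).astype(np.uint8)
    w=((h[...,1]<60)&(h[...,2]>140)).astype(np.uint8)
    for nm,m,r,z in(("tile+h",o,rt,.012),("dish",w,rt,.01),("pothandle",o,rp,.195),("tray",w,ra,.018)):
        for c in blobs(m,r,2):
            if cv2.contourArea(c)<15:continue
            rr=cv2.minAreaRect(c);print(n,nm,cv2.contourArea(c),np.round(rr[0],1),np.round(rr[1],1),round(rr[2],1),"box",np.round(plane(f,cv2.boxPoints(rr),z)[:,:2],3).tolist())
E
```

```text
top tile+h 1184.5 [196.3 228.1] [40.4 42.8] 70.9 box [[0.501, 0.464], [0.552, 0.332], [0.426, 0.28], [0.377, 0.41]]
top dish 280.0 [191.9 202.6] [14.2 22.1] 71.6 box [[0.558, 0.437], [0.584, 0.368], [0.539, 0.349], [0.513, 0.418]]
top pothandle 88.5 [314.1 175. ] [20.2  5.4] 84.8 box [[0.642, -0.007], [0.644, -0.022], [0.584, -0.029], [0.583, -0.014]]
top tray 2764.0 [417.7 227.9] [46.  65.9] 9.5 box [[0.386, -0.267], [0.601, -0.304], [0.579, -0.454], [0.365, -0.414]]
scene tile+h 1019.0 [449.  203.4] [38.9 37.2] 72.1 box [[0.427, 0.289], [0.368, 0.412], [0.509, 0.439], [0.563, 0.322]]
scene dish 285.5 [459.8 225.6] [14.6 23.3] 74.7 box [[0.537, 0.354], [0.507, 0.428], [0.557, 0.436], [0.586, 0.363]]
scene pothandle 83.5 [332.  201.5] [19.  6.] 90.0 box [[0.577, -0.028], [0.576, -0.011], [0.636, -0.007], [0.638, -0.023]]
scene tray 2305.5 [231.5 188.7] [43.2 62.4] 23.2 box [[0.577, -0.445], [0.342, -0.418], [0.399, -0.266], [0.625, -0.305]]
```

View pics/z.png

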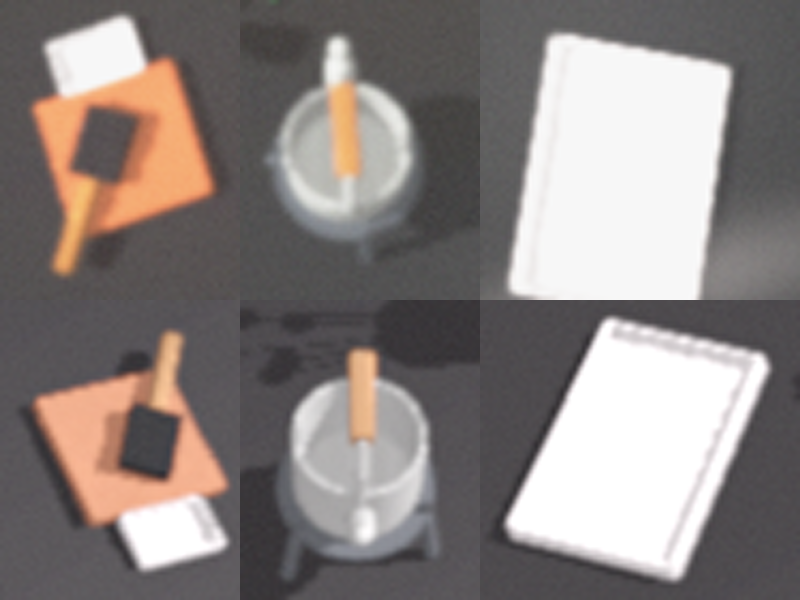

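The crops show the tile, the paddle (blade towards the dish), the pot's spout and handle pointing roughly +x, and the tray. The tray shows inner wall lines. Next I'll compute the poses.

```bash
python3 - <<'E'
from h import *;import pickle
d=pickle.load(open("f0.pkl","rb"));T,S=d["top"],d["scene"]
s=240/56
ct=lambda p,x,y,ox=0,oy=0:(np.array(p,float)-[ox,oy])/s+[x,y]-.0
P=lambda f,p,z:plane(f,p,z)[:,:2].round(3)
tb=ct([(87,103),(138,112),(122,182),(72,170)],170,190);sb=ct([(133,103),(181,110),(165,180),(120,172)],420,172)
print("blade",P(T,tb,.026).tolist(),P(T,tb,.026).mean(0),P(S,sb,.026).tolist(),P(S,sb,.026).mean(0))
print("hend",P(T,ct([(64,272)],170,190),.02),P(S,ct([(170,33)],420,172),.02))
tt=ct([(35,105),(172,58),(215,190)],170,190);st=ct([(35,100),(90,226),(227,187)],420,172)
for f,c,ii in((T,tt,(0,2)),(S,st,(0,2))):
    w=P(f,c,.012);print("tile",w.tolist(),w[[0,2]].mean(0))
print("spout",P(T,ct([(338,42)],290,145,240),.146),P(S,ct([(364,225)],304,180,240),.146))
print("pot rim ctr",P(T,ct([(345,147)],290,145,240),.145))
print("jar",P(T,[(264,247)],.1),P(S,[(381,176)],.1),"torch foot",P(T,[(246,161)],.01),P(S,[(405,265)],.01),"cup",P(T,[(375,160)],.085),P(S,[(265,240)],.085),"frit",P(T,[(352,254)],.075),P(S,[(300,161)],.075))
E
```

```text
blade [[0.508, 0.39], [0.502, 0.35], [0.448, 0.359], [0.456, 0.398]] [0.4785  0.37425] [[0.449, 0.369], [0.451, 0.406], [0.514, 0.389], [0.511, 0.355]] [0.48125 0.37975]
hend [[0.379 0.4  ]] [[0.376 0.405]]
tile [[0.507, 0.435], [0.546, 0.331], [0.444, 0.291]] [0.4755 0.363 ]
tile [[0.445, 0.298], [0.551, 0.334], [0.507, 0.44]] [0.476 0.369]
spout [[ 0.686 -0.012]] [[ 0.678 -0.007]]
pot rim ctr [[ 0.611 -0.019]]
jar [[0.405 0.131]] [[0.443 0.128]] torch foot [[0.696 0.219]] [[0.699 0.219]] cup [[ 0.69 -0.21]] [[ 0.693 -0.203]] frit [[ 0.391 -0.14 ]] [[ 0.395 -0.138]]
```

```bash
python3 -m pendant '[[1,[-1,-0.4,0],0],[1,[-1,-0.4,0],0],[1,[-1,-0.4,0],0],[1,[-1,-0.4,0],0]]'
python3 -m pendant '[[1,[-1,-0.4,0],0],[1,[-1,-0.4,0],0],[1,[-1,-0.4,0],0],[1,[-1,-0.4,0],0]]'
python3 -m pendant '[[1,[-1,-0.4,0.8],0],[1,[-1,-0.4,0.8],0],[1,[-1,-0.4,0.8],0],[1,[-1,-0.4,0.8],0],[1,[-1,-0.4,0.8],0],[1,[-1,-0.4,0.8],0]]'
python3 - <<'E'
from plant import manip
import cv2,numpy as np
s=manip.state();print(s["tool_pos"],s["tool_rot"])
f=manip.grab_frame("wrist");cv2.imwrite("pics/w1.png",f["img"][:,:,::-1]);print({k:np.round(v,4).tolist() for k,v in f.items() if k!="img"})
E
```

```text
time: 0.5
tool_pos: [0.2603, 0.5278, 0.2307]
tool_rot: [0.0, 0.126, 0.992, -0.001]
contact_force: [0.5, -0.6, -1.4]
gripper_width: 1.004
grasp_force: 0.0
time: 0.9
tool_pos: [0.3643, 0.4524, 0.2308]
tool_rot: [0.0, 0.126, 0.992, -0.0]
contact_force: [-0.8, -0.4, -0.3]
gripper_width: 1.0
grasp_force: 0.0
time: 1.5
tool_pos: [0.4663, 0.3794, 0.1362]
tool_rot: [0.0, 0.123, 0.992, 0.001]
contact_force: [-0.8, -0.2, 0.2]
gripper_width: 0.998
grasp_force: 0.0
[0.46630493 0.37944837 0.13615122] [4.25212623e-05 1.23032801e-01 9.92402415e-01 6.12994782e-04]
{'fx': 309.7069, 'fy': 309.7069, 'cx': 318.8085, 'cy': 199.8677, 'tool_from_camera': [[0.0012, -0.9629, -0.2697, 0.0679], [1.0, 0.0009, 0.0012, 0.0005], [-0.0009, -0.2697, 0.9629, -0.1419], [0.0, 0.0, 0.0, 1.0]]}
```

View pics/w1.png

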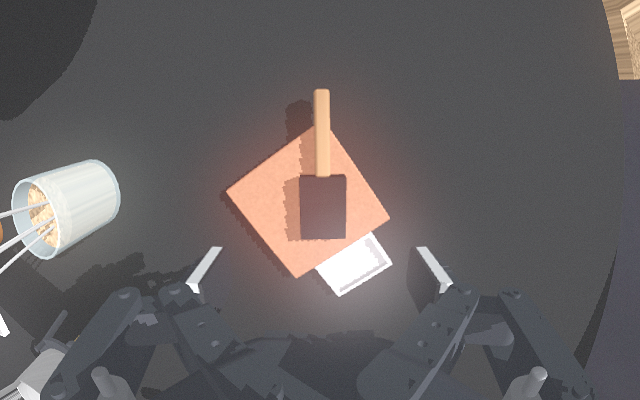

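The wrist view shows the blade at (300–346, 175–239), with the handle straight up to (321,90). The tile corners are at (226,192), (389,217) and (296,278), and the dish is around (353,265).

```bash
cat >> h.py <<'E'
def wray(f,s,uv,z):
    u=np.atleast_2d(np.asarray(uv,float))-[f["cx"],f["cy"]];r=np.hypot(*u.T);t=r/f["fx"]
    c=np.c_[u/np.maximum(r,1e-9)[:,None]*np.sin(t)[:,None],np.cos(t)]
    M=np.array(f["tool_from_camera"]);W=rot(s["tool_rot"])
    e=s["tool_pos"]+W.apply(M[:3,3]);d=W.apply(c@M[:3,:3].T)
    return e+d*((z-e[2])/d[:,2])[:,None]
E
cat > w.py <<'E'
from h import *;from plant import manip
TFC=dict(fx=309.7069,cx=318.8085,cy=199.8677,tool_from_camera=[[0.0012,-0.9629,-0.2697,0.0679],[1,0.0009,0.0012,0.0005],[-0.0009,-0.2697,0.9629,-0.1419],[0,0,0,1]])
E
python3 - <<'E'
from w import *
s=manip.state()
g=lambda p,z:wray(TFC,s,p,z)[:,:2].round(4)
b=g([(301,176),(346,175),(346,238),(300,239)],.026);print("blade",b.tolist(),b.mean(0))
print("hend",g([(321.5,90)],.026))
t=g([(226,192),(389,217),(296,278)],.012);print("tile",t.tolist(),t[:2].mean(0))
t=g([(375,233),(392,264),(340,297)],.01);print("dish",t.tolist(),t[[0,2]].mean(0))
print(np.degrees(np.arctan2(*rot(s["tool_rot"]).apply([1,0,0])[1::-1])),s["tool_pos"])
E
```

```text
blade [[0.4461, 0.3707], [0.4543, 0.4072], [0.5096, 0.3949], [0.5005, 0.3552]] [0.477625 0.382   ]
hend [[0.3815 0.4043]]
tile [[0.4456, 0.2986], [0.5053, 0.4382], [0.5458, 0.3379]] [0.47545 0.3684 ]
dish [[0.5185, 0.4226], [0.5559, 0.4335], [0.58, 0.375]] [0.54925 0.3988 ]
165.90428277446856 [0.4665039  0.37978856 0.13687291]
```

```bash
python3 -m pendant '[[1,[-0.085,0.03,0.5],0],[1,[-0.085,0.03,0.8],0],[0.8,[-0.085,0.03,0.95],0],[0.8,[-0.085,0.03,1],0],[0.8,[-0.085,0.03,1],0],[0.8,[-0.085,0.03,1],0]]'
python3 -m pendant '[[0.7,[0,0,0.02],0],[0.2,[0,0,0.02],0],[0,[0,0,0.02],0],[0,[0,0,0.02],0],[0,[0,0,0.02],0],[0,[0,0,0.02],0],[0,[0,0,0.02],0]]'
```

```text
time: 2.15
tool_pos: [0.479, 0.3806, 0.018]
tool_rot: [0.002, 0.123, 0.992, 0.001]
contact_force: [0.1, -0.1, -0.0]
gripper_width: 0.804
grasp_force: 0.0
time: 2.85
tool_pos: [0.4788, 0.3796, 0.0145]
tool_rot: [0.001, 0.124, 0.992, 0.001]
contact_force: [-0.6, 1.0, 6.9]
gripper_width: 0.45
grasp_force: 62.1
```

```bash
python3 -m pendant '[[0,[0,0,-0.2],0],[0,[0,0,-0.5],0],[0,[0,0,-1],0],[0,[0,0,-1],0],[0,[0,0,-1],0]]'
python3 -m pendant '[[0,[0,0,-0.4],0],[0,[0,0,-0.8],0],[0,[0,0,-1],0],[0,[0,0,-1],0]]'
python3 -m pendant '[[0,[0,0,-0.4],0],[0,[-0.15,-0.5,-0.5],0],[0,[-0.31,-0.99,-0.5],0],[0,[-0.31,-0.99,-0.5],0],[0,[-0.31,-0.99,-0.5],0]]'
```

```text
time: 3.35
tool_pos: [0.4792, 0.3798, 0.1359]
tool_rot: [0.002, 0.124, 0.992, 0.002]
contact_force: [0.2, 0.4, -0.7]
gripper_width: 0.447
grasp_force: 61.4
time: 3.75
tool_pos: [0.479, 0.3797, 0.2556]
tool_rot: [0.002, 0.124, 0.992, 0.002]
contact_force: [0.6, -0.5, -0.8]
gripper_width: 0.453
grasp_force: 61.3
time: 4.25
tool_pos: [0.484, 0.2517, 0.3087]
tool_rot: [-0.003, 0.126, 0.992, -0.002]
contact_force: [1.0, -0.2, -1.2]
gripper_width: 0.449
grasp_force: 61.3
```

```bash
for i in 1 2; do :; done; python3 -m pendant '[[0,[-0.31,-0.99,0],0],[0,[-0.31,-0.99,0],0],[0,[-0.31,-0.99,0],0],[0,[-0.31,-0.99,0],0]]'
python3 -m pendant '[[0,[-0.31,-0.99,0],0],[0,[-0.31,-0.99,0],0],[0,[-0.31,-0.99,0],0],[0,[-0.31,-0.99,0],0]]'
python3 -m pendant '[[0,[-0.31,-0.99,0],0],[0,[-0.31,-0.99,0],0],[0,[-0.31,-0.99,0],0],[0,[-0.31,-0.99,0],0]]'
python3 -m pendant '[[0,[-0.31,-0.99,0],0],[0,[-0.31,-0.99,0],0],[0,[-0.31,-0.99,0],0],[0,[-0.31,-0.99,0],0]]'
python3 -m pendant '[[0,[-0.31,-0.99,0],0],[0,[-0.31,-0.99,0],0],[0,[-0.31,-0.99,0],0],[0,[-0.31,-0.99,0],0],[0,[-0.31,-0.99,0],0],[0,[-0.31,-0.99,0],0]]'
python3 - <<'E'
from plant import manip
import cv2,numpy as np
s=manip.state();print(s["tool_pos"],s["tool_rot"])
f=manip.grab_frame("wrist");cv2.imwrite("pics/w2.png",f["img"][:,:,::-1])
E
```

```text
time: 4.65
tool_pos: [0.491, 0.1285, 0.3094]
tool_rot: [-0.002, 0.125, 0.992, -0.001]
contact_force: [0.7, 0.5, -0.9]
gripper_width: 0.448
grasp_force: 61.3
time: 5.05
tool_pos: [0.4983, 0.005, 0.3102]
tool_rot: [-0.002, 0.125, 0.992, 0.0]
contact_force: [0.6, 0.7, -1.1]
gripper_width: 0.448
grasp_force: 61.3
time: 5.45
tool_pos: [0.5056, -0.1188, 0.3106]
tool_rot: [-0.002, 0.125, 0.992, 0.001]
contact_force: [-0.2, 0.3, -1.2]
gripper_width: 0.448
grasp_force: 61.3
time: 5.85
tool_pos: [0.5129, -0.2427, 0.3108]
tool_rot: [-0.001, 0.124, 0.992, 0.001]
contact_force: [-0.3, 1.2, -1.6]
gripper_width: 0.451
grasp_force: 61.3
time: 6.45
tool_pos: [0.5202, -0.3643, 0.3125]
tool_rot: [-0.0, 0.122, 0.992, 0.001]
contact_force: [0.2, 0.0, -0.9]
gripper_width: 0.45
grasp_force: 61.3
[ 0.52015453 -0.36429956  0.31254062] [-1.68393585e-04  1.22252950e-01  9.92498771e-01  6.13725999e-04]
```

View pics/w2.png

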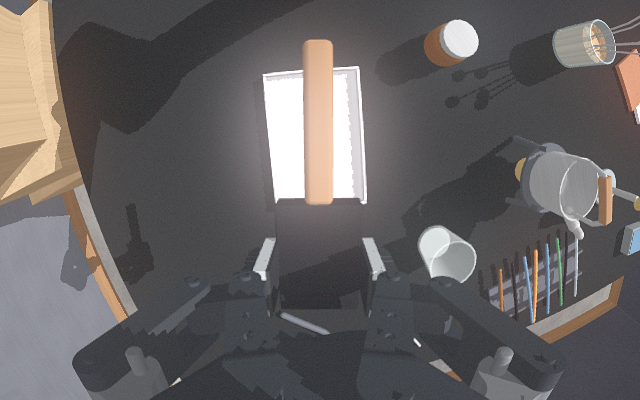

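The wrist view shows the paddle held with its handle over the tray. The tray's rear corners are at (263,72) and (359,67), with side edges running down to (275,200) and (366,202).

```bash
python3 - <<'E'
from w import *
s=manip.state();W=rot(s["tool_rot"])
p=wray(TFC,s,[(263,72),(359,67),(275,200),(366,202)],.018);print(p.round(3)[:,:2].tolist())
a=p[2]-p[0];b=p[3]-p[1];ang=lambda v:np.degrees(np.arctan2(v[1],v[0]))
e=p[1]-p[0];print(ang(a),ang(b),ang(e)-90,np.linalg.norm(e))
y=e/np.linalg.norm(e);x=np.array([y[1],-y[0],0]);t=p[:2].mean(0)+.136*x;d=W.inv().apply(t-s["tool_pos"])
print("target",t,"tool shift units",d/.12,ang(W.apply([-1,0,0])))
E
```

```text
[[0.374, -0.407], [0.4, -0.276], [0.558, -0.439], [0.593, -0.31]]
-9.841384511940964 -9.924952969003856 -11.273271195819348 0.13413393452283592
target [ 0.52055425 -0.36816882  0.018     ] tool shift units [-0.01174295 -0.03028782  2.45687559] -14.050511513013372
```

```bash
python3 -m pendant '[[0,[-0.01,-0.03,0.4],-0.02],[0,[-0.01,-0.03,0.8],-0.02],[0,[-0.01,-0.03,1],-0.02],[0,[-0.01,-0.03,1],-0.02]]'
python3 -m pendant '[[0,[0,0,0.4],0],[0,[0,0,0.8],0],[0,[0,0,1],0],[0,[0,0,1],0],[0,[0,0,1],0]]'
python3 -m pendant '[[0,[0,0,0.2],0],[0,[0,0,0.35],0],[0,[0,0,0.45],0],[0,[0,0,0.5],0],[0,[0,0,0.53],0],[0,[0,0,0.53],0],[0,[0,0,0.53],0]]'
```

```text
time: 6.9
tool_pos: [0.5176, -0.367, 0.1872]
tool_rot: [-0.004, 0.092, 0.996, 0.003]
contact_force: [-0.9, -0.2, -1.6]
gripper_width: 0.452
grasp_force: 61.3
time: 7.4
tool_pos: [0.521, -0.3711, 0.0756]
tool_rot: [0.001, 0.092, 0.996, -0.001]
contact_force: [0.1, -0.4, 0.6]
gripper_width: 0.449
grasp_force: 61.3
time: 8.1
tool_pos: [0.52, -0.371, 0.01]
tool_rot: [0.0, 0.092, 0.996, -0.0]
contact_force: [0.6, 0.3, -0.6]
gripper_width: 0.448
grasp_force: 61.4
```

```bash
python3 -m pendant '[[0,[0,0,0.015],0],[0,[0,0,0.025],0],[0,[0,0,0.025],0]]'
python3 -m pendant '[[0.55,[0,0,0],0],[0.65,[0,0,0],0],[0.65,[0,0,0],0],[0.65,[0,0,0],0],[0.65,[0,0,0],0]]'
python3 -m pendant '[[0.65,[0,0,-0.1],0],[0.65,[0,0,-0.3],0],[0.65,[0,0,-0.7],0],[0.65,[0,0,-1],0],[0.65,[0,0,-1],0]]'
python3 -m pendant '[[1,[0,0,-0.4],0],[1,[0,0,-0.8],0],[1,[0,0,-1],0],[1,[0,0,-1],0]]'
python3 - <<'E'
from plant import manip
import cv2,numpy as np
s=manip.state();print(s["tool_pos"],s["tool_rot"])
f=manip.grab_frame("wrist");cv2.imwrite("pics/w3.png",f["img"][:,:,::-1])
E
```

```text
time: 8.4
tool_pos: [0.5197, -0.3707, 0.0065]
tool_rot: [0.0, 0.092, 0.996, -0.0]
contact_force: [0.1, 0.5, -1.3]
gripper_width: 0.451
grasp_force: 61.4
time: 8.9
tool_pos: [0.5196, -0.3706, 0.0063]
tool_rot: [0.0, 0.092, 0.996, -0.0]
contact_force: [0.7, -0.6, 0.4]
gripper_width: 0.653
grasp_force: 0.0
time: 9.4
tool_pos: [0.5231, -0.3737, 0.1354]
tool_rot: [0.006, 0.092, 0.996, -0.004]
contact_force: [0.7, -1.0, 0.6]
gripper_width: 0.647
grasp_force: 0.0
time: 9.8
tool_pos: [0.5214, -0.3722, 0.2532]
tool_rot: [0.004, 0.092, 0.996, -0.003]
contact_force: [0.9, -0.2, 1.1]
gripper_width: 1.001
grasp_force: 0.0
[ 0.52143442 -0.37219207  0.2532063 ] [ 0.00420872  0.0923308   0.99571452 -0.00314723]
```

View pics/w3.png

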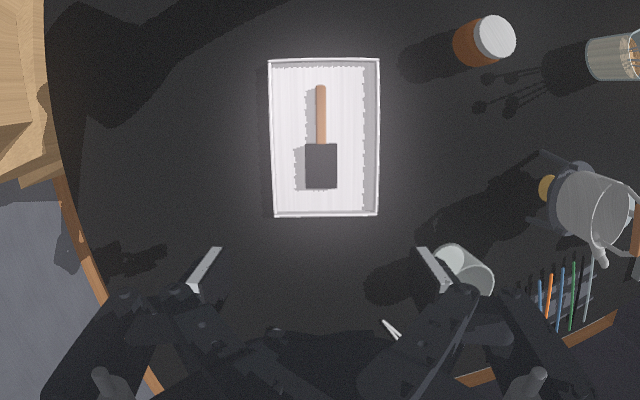

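The wrist view shows the paddle lying flat in the tray, blade at (321,166) and handle up to (321,86), released.

```bash
python3 -m pendant '[[1,[0,0.4,-0.3],0],[1,[-0.05,1,-0.5],0],[1,[-0.05,1,-0.5],0],[1,[-0.05,1,-0.5],0]]'
python3 -m pendant '[[1,[-0.05,1,0],0],[1,[-0.05,1,0],0],[1,[-0.05,1,0],0],[1,[-0.05,1,0],0]]'
python3 -m pendant '[[1,[-0.05,1,0],-0.09],[1,[-0.05,1,0],-0.09],[1,[-0.05,1,0],-0.09],[1,[-0.05,1,0],-0.09],[1,[-0.05,1,0],-0.09],[1,[-0.05,1,0],-0.09]]'
python3 - <<'E'
from plant import manip
import cv2,numpy as np
s=manip.state();print(s["tool_pos"],s["tool_rot"],s["joint_pos"].round(2))
f=manip.grab_frame("wrist");cv2.imwrite("pics/w4.png",f["img"][:,:,::-1])
E
```

```text
time: 10.25
tool_pos: [0.5486, -0.2503, 0.3071]
tool_rot: [0.001, 0.09, 0.996, 0.0]
contact_force: [1.1, 0.4, 0.5]
gripper_width: 0.997
grasp_force: 0.0
time: 10.65
tool_pos: [0.5751, -0.1346, 0.3037]
tool_rot: [-0.002, 0.091, 0.996, 0.001]
contact_force: [-0.9, -1.0, -0.5]
gripper_width: 0.994
grasp_force: 0.0
time: 11.25
tool_pos: [0.6031, -0.0217, 0.3054]
tool_rot: [-0.001, -0.048, 0.999, -0.0]
contact_force: [0.1, -0.4, -0.5]
gripper_width: 1.002
grasp_force: 0.0
[ 0.60313961 -0.02172643  0.30538936] [-7.41442276e-04 -4.78468018e-02  9.98854393e-01 -1.89836474e-04] [-0.16 -0.03  1.57 -0.    1.6  -1.83]
```

View pics/w4.png

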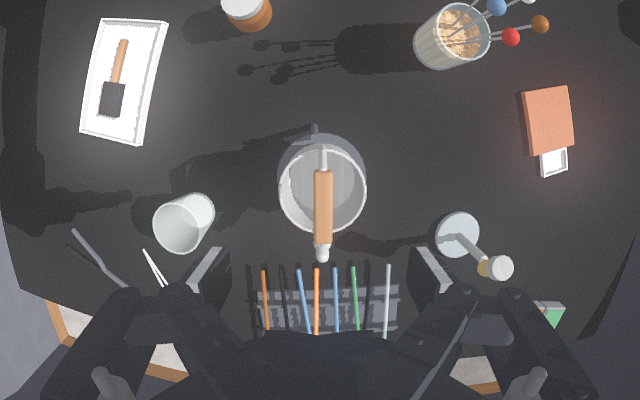

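The wrist view shows the handle bar from (323,170) to (323,245), vertical and so aligned with the tool's x. The spout tip is near (322,255).

```bash
python3 - <<'E'
from w import *
s=manip.state();W=rot(s["tool_rot"])
p=wray(TFC,s,[(323,170),(322.5,245)],.203);q=wray(TFC,s,[(322,255)],.146)
c=p.mean(0);v=p[1]-p[0];print(p[:,:2].round(4).tolist(),c,np.linalg.norm(v),np.degrees(np.arctan2(v[1],v[0])),q)
print(W.inv().apply(c-s["tool_pos"])/.12, np.degrees(np.arctan2(*W.apply([-1,0,0])[1::-1])))
E
```

```text
[[0.5785, -0.02], [0.6434, -0.0138]] [ 0.61096233 -0.01689981  0.203     ] 0.06517584357001853 5.386437997949485 [[ 0.68032939 -0.00996134  0.146     ]]
[-0.06947735  0.03401477  0.8550278 ] 5.475165360608302
```

```bash
python3 -m pendant '[[1,[-0.07,0.035,0.3],0],[1,[-0.07,0.035,0.6],0],[1,[-0.07,0.035,0.85],0],[0.8,[-0.07,0.035,1],0],[0.7,[-0.07,0.035,1],0],[0.6,[-0.07,0.035,1],0]]'
python3 -m pendant '[[0.5,[0,0,0.08],0],[0.4,[0,0,0.08],0],[0.3,[0,0,0.08],0],[0,[0,0,0.08],0],[0,[0,0,0.08],0],[0,[0,0,0.08],0],[0,[0,0,0.08],0],[0,[0,0,0.08],0]]'
```

```text
time: 11.9
tool_pos: [0.6115, -0.016, 0.1866]
tool_rot: [-0.0, -0.048, 0.999, -0.0]
contact_force: [0.3, 0.8, 0.7]
gripper_width: 0.599
grasp_force: 0.0
time: 12.7
tool_pos: [0.6118, -0.0154, 0.1774]
tool_rot: [0.001, -0.049, 0.999, -0.0]
contact_force: [0.4, -2.7, 3.2]
gripper_width: 0.176
grasp_force: 60.5
```

```bash
python3 -m pendant '[[0,[0,0,-0.03],0],[0,[0,0,-0.08],0],[0,[0,0,-0.15],0],[0,[0,0,-0.23],0],[0,[0,0,-0.31],0],[0,[0,0,-0.39],0],[0,[0,0,-0.45],0],[0,[0,0,-0.5],0],[0,[0,0,-0.5],0],[0,[0,0,-0.5],0]]'
python3 -m pendant '[[0,[0,0,-0.1],0],[0,[0,0,-0.25],0],[0,[0,0,-0.4],0],[0,[0,0,-0.55],0],[0,[0,0,-0.7],0],[0,[0,0,-0.85],0],[0,[0,0,-1],0],[0,[0,0,-1.0],0],[0,[0,0,-1],0]]'
python3 - <<'E'
from w import *
s=manip.state();W=rot(s["tool_rot"]);print(W.inv().apply(np.array([.4755,.3675,0])-s["tool_pos"])[:2]/.12)
E
```

```text
time: 13.7
tool_pos: [0.6113, -0.015, 0.2366]
tool_rot: [-0.0, -0.049, 0.999, 0.0]
contact_force: [0.7, 0.2, -4.8]
gripper_width: 0.176
grasp_force: 59.4
time: 14.6
tool_pos: [0.6116, -0.015, 0.3572]
tool_rot: [0.0, -0.049, 0.999, -0.0]
contact_force: [-0.9, 0.3, -6.2]
gripper_width: 0.178
grasp_force: 59.4
[0.81963671 3.28376783]
```

```bash
python3 -m pendant '[[0,[0.01,0.05,0],0],[0,[0.04,0.15,0],0],[0,[0.07,0.27,0],0],[0,[0.1,0.39,0],0],[0,[0.13,0.52,0],0],[0,[0.165,0.66,0],0],[0,[0.205,0.82,0],0]]'
python3 -m pendant '[[0,[0.04,0.16,0],0],[0,[0.08,0.32,0],0],[0,[0.12,0.48,0],0],[0,[0.16,0.64,0],0],[0,[0.205,0.82,0],0]]'
python3 -m pendant '[[0,[0.04,0.16,0],0],[0,[0.08,0.32,0],0],[0,[0.12,0.48,0],0],[0,[0.16,0.64,0],0],[0,[0.205,0.82,0],0]]'
python3 -m pendant '[[0,[0.04,0.16,0],-0.01],[0,[0.08,0.32,0],-0.025],[0,[0.12,0.48,0],-0.04],[0,[0.16,0.64,0],-0.055],[0,[0.185,0.75,0],-0.07],[0,[0.2,0.8,0],-0.08],[0,[0.205,0.82,0],-0.088],[0,[0.205,0.82,0],-0.088],[0,[0.205,0.82,0],-0.088]]'
python3 -m pendant '[[0,[0,0,0.1],0],[0,[0,0,0.25],0],[0,[0,0,0.4],0],[0,[0,0,0.55],0],[0,[0,0,0.7],0],[0,[0,0,0.85],0],[0,[0,0,0.95],0],[0,[0,0,1],0],[0,[0,0,1],0],[0,[0,0,1],0]]'
python3 - <<'E'
from w import *
s=manip.state();W=rot(s["tool_rot"]);print(s["tool_pos"],W.inv().apply(np.array([.4755,.3675,.1194])-s["tool_pos"])/.12,np.degrees(np.arctan2(*W.apply([-1,0,0])[1::-1])))
f=manip.grab_frame("wrist");t=manip.grab_frame("top");a=f["img"][:,:,::-1];b=cv2.resize(t["img"][165:265,140:260,::-1],(240,200),interpolation=cv2.INTER_CUBIC)
a=a.copy();a[200:,:240]=b;cv2.imwrite("pics/w5.png",a)
E
```

```text
time: 15.3
tool_pos: [0.5767, 0.082, 0.3568]
tool_rot: [0.0, -0.049, 0.999, 0.0]
contact_force: [-0.4, 0.6, -5.2]
gripper_width: 0.174
grasp_force: 59.3
time: 15.8
tool_pos: [0.5424, 0.1776, 0.3569]
tool_rot: [0.0, -0.049, 0.999, 0.0]
contact_force: [0.5, -0.3, -5.4]
gripper_width: 0.176
grasp_force: 59.3
time: 16.3
tool_pos: [0.5081, 0.2731, 0.3569]
tool_rot: [0.0, -0.049, 0.999, 0.0]
contact_force: [1.3, 1.1, -4.7]
gripper_width: 0.171
grasp_force: 59.3
time: 17.2
tool_pos: [0.4754, 0.3665, 0.3567]
tool_rot: [0.0, -0.185, 0.983, -0.0]
contact_force: [-0.4, 0.6, -5.1]
gripper_width: 0.174
grasp_force: 59.3
time: 18.2
tool_pos: [0.4755, 0.3674, 0.2376]
tool_rot: [0.001, -0.186, 0.983, 0.0]
contact_force: [0.3, 0.6, -5.9]
gripper_width: 0.176
grasp_force: 59.3
[0.47549594 0.36738583 0.23763852] [1.15556968e-03 6.27001149e-04 9.85320574e-01] 21.447749381580714
```

View pics/w5.png

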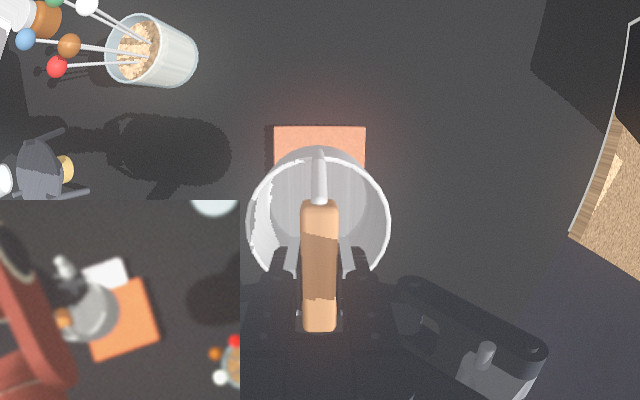

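The wrist view shows the pot upright, centred over the tile (rear edge at row 127, columns 274–366) and square to it. I'll lower it.

```bash
python3 -m pendant '[[0,[0,0,0.1],0],[0,[0,0,0.22],0],[0,[0,0,0.35],0],[0,[0,0,0.48],0],[0,[0,0,0.6],0],[0,[0,0,0.7],0],[0,[0,0,0.78],0],[0,[0,0,0.84],0],[0,[0,0,0.88],0],[0,[0,0,0.91],0]]'
python3 -m pendant '[[0,[0,0,0.02],0],[0,[0,0,0.03],0],[0,[0,0,0.04],0],[0,[0,0,0.05],0],[0,[0,0,0.06],0],[0,[0,0,0.06],0]]'
```

```text
time: 19.3
tool_pos: [0.4753, 0.3672, 0.1275]
tool_rot: [0.0, -0.186, 0.983, 0.0]
contact_force: [-0.3, -0.0, -4.9]
gripper_width: 0.171
grasp_force: 59.3
time: 19.9
tool_pos: [0.475, 0.3671, 0.1202]
tool_rot: [-0.0, -0.186, 0.983, -0.0]
contact_force: [-0.3, -0.1, -5.0]
gripper_width: 0.172
grasp_force: 59.3
```

```bash
python3 -m pendant '[[0,[0,0,0.005],0],[0,[0,0,0.01],0],[0,[0,0,0.015],0],[0,[0,0,0.015],0],[0,[0,0,0.015],0]]'
```

```text
time: 20.4
tool_pos: [0.4755, 0.3672, 0.1194]
tool_rot: [0.0, -0.186, 0.983, 0.0]
contact_force: [-0.6, -1.9, 1.0]
gripper_width: 0.173
grasp_force: 60.2
```

Touching. I'll release and rise.

```bash
python3 -m pendant '[[0.2,[0,0,0],0],[0.25,[0,0,0],0],[0.35,[0,0,0],0],[0.5,[0,0,0],0],[0.7,[0,0,0],0],[0.8,[0,0,0],0],[0.8,[0,0,0],0],[0.8,[0,0,0],0]]'
python3 -m pendant '[[0.8,[0,0,-0.1],0],[0.8,[0,0,-0.3],0],[0.8,[0,0,-0.6],0],[0.8,[0,0,-1],0],[0.8,[0,0,-1],0],[0.8,[0,0,-1],0]]'
python3 -m pendant '[[0.8,[0,0,-0.4],0],[0.8,[0.4,0,-0.8],0],[0.8,[0.6,0,-0.8],0],[0.8,[0.6,0,-0.8],0],[0.8,[0.6,0,-0.8],0]]'
python3 - <<'E'
from plant import manip
import cv2,numpy as np
s=manip.state();print(s["tool_pos"],s["tool_rot"])
f=manip.grab_frame("wrist");cv2.imwrite("pics/w6.png",f["img"][:,:,::-1])
E
```

```text
time: 21.2
tool_pos: [0.4751, 0.3671, 0.1185]
tool_rot: [0.0, -0.186, 0.983, 0.0]
contact_force: [-0.1, -1.0, -0.0]
gripper_width: 0.795
grasp_force: 0.0
time: 21.8
tool_pos: [0.4761, 0.3677, 0.2418]
tool_rot: [0.002, -0.186, 0.983, 0.001]
contact_force: [-0.9, -0.2, -0.6]
gripper_width: 0.799
grasp_force: 0.0
time: 22.3
tool_pos: [0.4075, 0.3406, 0.3336]
tool_rot: [-0.0, -0.186, 0.983, -0.0]
contact_force: [-0.4, 0.9, -0.3]
gripper_width: 0.803
grasp_force: 0.0
[0.40753113 0.34055626 0.33361427] [-2.76749821e-04 -1.86183710e-01  9.82514895e-01 -1.75829665e-04]
```

View pics/w6.png

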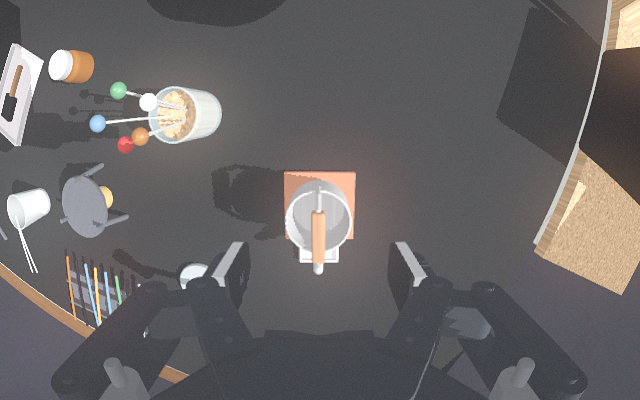

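The wrist view shows the pot upright on the tile (columns 284–355), with the spout tip (319,271) over the dish (300–338, ~255). I'll check the numbers, then hand in.

```bash
python3 - <<'E'
from w import *
s=manip.state()
b=wray(TFC,s,[(319,212),(319,266)],.145).mean(0);t=wray(TFC,s,[(319,269)],.088)[0]
ti=wray(TFC,s,[(284,172),(355,172)],.012).mean(0)+.055*np.array([np.cos(.374),np.sin(.374),0])
print(b,t,ti)
c=np.hypot(b[0]-ti[0],b[1]-ti[1]);print(c)
if c<.013: print(manip.job_done())
E
```

```text
[0.47440446 0.36783654 0.145     ] [0.53832194 0.39310064 0.088     ] [0.47396863 0.36853656 0.012     ]
0.0008246060149093599
the job is handed in; nothing more can be done
None
```

The paddle lies flat in the tool tray and the pot stands upright on the tile, measured about 1 mm from its centre with the spout over the drip dish; the job is handed in, and no verdict was returned.

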